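# Wipe the steel chips off the deburring plate into its chip trough

### The job

Take the hand scraper block, stand it on the steel plate behind the two loose chips and wipe both chips off the plate into the trough along its edge, without touching the chips with the fingers. Then stand the scraper upright on the bench and let go of it.

Things in the scene. Friction and masses are not known exactly. Their poses are not given: they have to be found in the camera images.
- plate: Fixed steel plate with a dark chip trough along one edge. Origin: centre of its underside, on the bench; z up, x towards the trough. Flat top: x -80 to 80 mm, y -60 to 60 mm, 32 mm high. Trough, open above, beyond the +x edge: inside x 83 to 153 mm, y -75 to 75 mm, floor 6 mm high, outer walls 22 mm high (10 mm below the plate's top, so a scraper sliding on the plate passes over them).
- scraper: Loose scraper block, 0.2 kg, upright on the bench: rubber sole and aluminium head 30 mm thick (x), 112 mm wide (y), to 27 mm height; on it a wooden grip bar 26 mm thick (x), 74 mm long (y), from 27 to 62 mm height, held across its thickness from above. Origin: centre of the sole's underside; z up, y along its width. Both broad faces (+x, -x) are alike and wipe.
- chip_a: Loose C-shaped curl of steel chip, about 22 mm across, 10 mm high, 14 g, lying flat on the plate, at plate x -10 to 50 mm and within 34 mm of its middle line. Origin: middle of its underside.
- chip_b: Loose bent sliver of steel chip, about 29 mm long, 11 mm wide, 10 mm high, 14 g, lying flat on the plate, at plate x -10 to 50 mm and within 34 mm of its middle line. Origin: middle of its underside.

How it is judged:
On the way, in this order (a step that is already met when the one before it is completed fails the run):
1. the scraper stands on the plate, or slides less than 8 mm above it (z of scraper in the frame of plate between 0.028 and 0.04 m and x of scraper in the frame of plate between -0.11 and 0.11 m and y of scraper in the frame of plate between -0.09 and 0.09 m), for 0.1 s.
2. both chips are in the trough (x of chip_a in the frame of plate between 0.076 and 0.153 m and y of chip_a in the frame of plate between -0.076 and 0.076 m and z of each of chip_a, chip_b in the frame of plate below 0.024 m and x of chip_b in the frame of plate between 0.076 and 0.153 m and y of chip_b in the frame of plate between -0.076 and 0.076 m), for 0.1 s.
At the end, for the whole second after the job is handed in: Both chips lie in the trough, at rest (their origins inside it and below 24 mm height in the plate's frame). The scraper stands upright on the bench top itself, not on the plate or in the trough (underside within 4 mm of bench height, within 10 degrees of upright), at rest (all of step 2 and height (world z) of scraper between -0.004 and 0.004 m and angle between scraper's own z axis and vertical below 0.17 rad and linear speed of each of scraper, chip_a, chip_b below 0.02 m/s); the robot touches nothing.
It fails at once if the fingers touch a chip (contact force between the fingers and chip_a above 0.3 N or contact force between the fingers and chip_b above 0.3 N).
It also fails if it takes over 61 s, if anything falls off the work surface, if the arm or the gripper's body presses on something with over 40 N, if the wrist force passes 120 N, or if a joint passes its speed limit or range.

### The arm

A 7-joint arm with a two-finger parallel gripper is mounted at the origin on a cart in front of the work surface, level with it; the furniture and walls round the work are solid. World frame = base frame: x ahead of the robot, y to its left, z up, the work surface at z = 0. Lengths are in m, angles in rad, forces in N, time in s.
With the tool pointing down it reaches from about 0.4 to 0.85 m from the base axis. Payload 4.4 kg.
Tool frame: the origin (TCP) lies on the centre line of the jaws, within the pads' length; the fingertips stand 22 mm ahead of it and the grasp point (between the pads) lies 3 mm ahead of it; z points along the fingers, y is the direction in which the jaws open and shut (so a half turn about z gives the same grasp; the last joint's range is limited). The gripper opens to 94 mm and grips with 3 to 60 N. Pads are 16 mm wide; open, the fingers measure 119 mm over their backs; the gripper's body (75 mm by 177 mm) begins 78 mm behind the grasp point.
Start: joints at [-1.342, 0.628, 0.038, 1.517, -0.027, 0.996, -0.02], TCP at [0.189, 0.622, 0.227] pointing down, gripper open.
Joint ranges: [-3.06, 3.06], [-0.37, 2.12], [-1.25, 1.32], [0.18, 2.47], [-1.1, 4.24], [0.23, 1.98], [-2.94, 2.94]. Speed limits (rad/s): [2.57, 2.57, 3.14, 3.14, 3.14, 3.14, 3.14].

### API

Orientations are given as a unit quaternion [w, x, y, z].
In Python, from bench import bot gives the robot as it stands. The module is installed in compiled form; this text tells all that it offers.
- The arm moves only by the tool step_arm, never from a script. Its argument "motion" is a list of rows, each a list of 3 entries, a list of its own where there are three numbers: the turn, a rotation vector about the world's x, y, z in units of 8 degrees (1.0 is 8 degrees), then the shift along the world's x, y, z in units of 30 mm (1.0 is 30 mm), then the finger opening in mm, from 0 to 94. A call has exactly 8 rows; each row shifts and turns the commanded pose from where the row before left it; what a row does not reach is not made up. A row lasts 1/10 s, in which the tool goes at most 50 mm and 8.59 degrees, less where a joint would pass 70% of its speed; a pose out of reach is approached as far as the arm can. A call is refused whole if a number of a shift passes 1 or a number of a turn 1, either way. A call with a gripper value outside its range is refused whole. The fingers move at their own pace and stop on an object; "grip_force" is the grip in N (left out, the last holds). Time passes only in rows, so rows that do not move let the fingers close, or fill a call up. It gives the time, the measured TCP pose, the force and the opening at its end, in the units of the state.
- bot.sense(): the state, without advancing time (a new reading comes with each control period).
- bot.snapshot(name): name is "scene" or "top" or "wrist"; returns the picture (384x512x3 uint8, blue, green, red); there is no depth.
- bot.get_calibration(name): a dict with "mtx" (3x3 intrinsics, pixels), "distortion" ([k1, k2, p1, p2, k3] as OpenCV has them; the pictures are not rectified), "pose" (4x4, takes a point from camera to world coordinates). Camera axes: x right, y down, z forward; pixel columns grow to the right and rows downward; lengths in m; the calibration is good to about 2 mm. A picture is of the moment at which its call begins: read the wrist's pose just before it. get_calibration takes no time and is no camera call; for the wrist camera it gives the pose at the moment of the call.
- bot.finish_job(): hands the job in, once; it reports no verdict.
The state is a dict: "time_s": time; "q": joint angles; "joint_vel": joint speeds; "tau": joint torques, N m; "position": TCP position; "ee_rot": TCP orientation; "force": force on the tool from outside, world axes, zero at the start; "wrist_torque": the same for the moment, N m; "finger_gap": finger opening in m.
Only numpy, scipy, OpenCV 4.12 (cv2) and the standard library are available. Lean on these libraries where they do the work, as an engineer would, in place of code of your own. Each camera call takes 0.05 s, during which the arm holds its last target.

## Working session

There is one attempt and no reset: what is moved stays moved. The work goes in short steps, Python scripts to look and compute and a tool call to move; the robot and the scene stay as the last step left them, time stands still between calls to the robot, and variables do not carry over. Pictures are saved under pics/ and viewed, and the job is handed in when it is done.

Besides the shell and the picture viewer there is one more tool, called after "Request:" as name(argument=value, ...) on one line, values as JSON. step_arm: Moves the arm, as the interface text tells. Its arguments: {"type":"object","properties":{"motion":{"type":"array","items":{"type":"array"}},"grip_force":{"type":"number"}},"required":["motion"]}

```bash
mkdir -p pics
python3 - <<'E'
from bench import bot
import cv2,numpy as np
s=bot.sense();print(s)
for n in("scene","top"):
    c=bot.get_calibration(n);print(n,c)
    cv2.imwrite(f"pics/{n}0.png",bot.snapshot(n))
E
```

```text
{'time_s': 0.0, 'q': array([-1.34180557,  0.62932475,  0.03843917,  1.51835556, -0.02701468,
        0.99627124, -0.02000887]), 'joint_vel': array([ 2.26303519e-04, -4.70201658e-04, -1.66752491e-03,  3.01036417e-04,
        4.96402345e-05, -4.87378854e-04,  4.05460199e-04]), 'tau': array([ 4.64895384e-04, -5.49718738e+01,  1.14417326e+00, -1.86630571e+01,
       -5.20510878e-02,  2.41300464e-02,  1.77165043e-04]), 'position': array([0.18863845, 0.62138382, 0.22657185]), 'ee_rot': array([-1.30826269e-04,  1.46869279e-01,  9.89155482e-01, -9.11238612e-04]), 'force': array([0.15094836, 0.31363602, 0.69364147]), 'wrist_torque': array([ 0.00589283, -0.02139209, -0.02508823]), 'finger_gap': 0.09416743340286102}
scene {'mtx': array([[454.74509529,   0.        , 258.17362802],
       [  0.        , 454.74509529, 182.97158949],
       [  0.        ,   0.        ,   1.        ]]), 'distortion': array([0.01555724, 0.        , 0.        , 0.        , 0.        ]), 'pose': array([[-0.94822565,  0.26749746, -0.17121105,  0.70501959],
       [ 0.31757937,  0.79285592, -0.52011809,  0.68855042],
       [-0.00338457, -0.54756241, -0.836758  ,  0.78374497],
       [ 0.        ,  0.        ,  0.        ,  1.        ]])}
top {'mtx': array([[357.32304209,   0.        , 259.5773682 ],
       [  0.        , 357.32304209, 186.39683895],
       [  0.        ,   0.        ,   1.        ]]), 'distortion': array([-0.01290492,  0.        ,  0.        ,  0.        ,  0.        ]), 'pose': array([[ 0.02487155, -0.98614061,  0.16403688,  0.41508351],
       [-0.99962582, -0.02266411,  0.01531512,  0.214874  ],
       [-0.01138511, -0.16435641, -0.98633531,  0.90419875],
       [ 0.        ,  0.        ,  0.        ,  1.        ]])}
```

View pics/scene0.png

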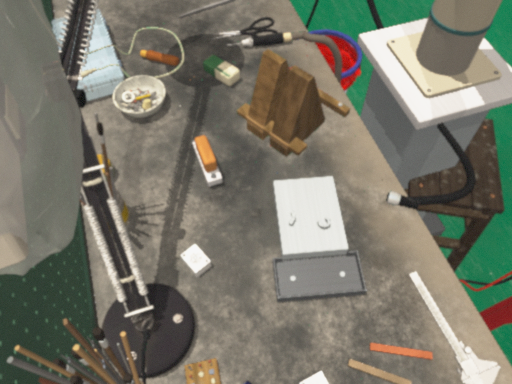

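View pics/top0.png

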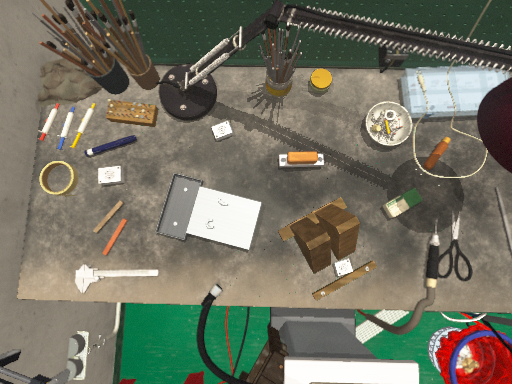

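```bash
cat > h.py <<'E'
import cv2,numpy as np
from bench import bot
def proj(n,P,c=None):
    c=c or bot.get_calibration(n);T=np.linalg.inv(c["pose"])
    P=np.atleast_2d(np.array(P,float))
    r,_=cv2.Rodrigues(T[:3,:3])
    return cv2.projectPoints(P,r,T[:3,3],c["mtx"],c["distortion"])[0][:,0]
def ray(n,uv,z,c=None):
    c=c or bot.get_calibration(n)
    u=cv2.undistortPoints(np.array(uv,float).reshape(-1,1,2),c["mtx"],c["distortion"])[:,0]
    d=np.c_[u,np.ones(len(u))]@c["pose"][:3,:3].T
    o=c["pose"][:3,3]
    return o+d*((z-o[2])/d[:,2])[:,None]
E
python3 - <<'E'
from h import *
print(proj("top",[[0,0,0],[.189,.622,.227]]),proj("scene",[[0,0,0],[.189,.622,.227]]))
t=cv2.imread("pics/top0.png");s=cv2.imread("pics/scene0.png")
a=cv2.resize(t[165:255,150:270],None,fx=6,fy=6,interpolation=cv2.INTER_CUBIC)
cv2.imwrite("pics/tp.png",a)
cv2.imwrite("pics/ts.png",cv2.resize(t[140:180,265:340],None,fx=10,fy=10,interpolation=cv2.INTER_CUBIC))
cv2.imwrite("pics/sp.png",cv2.resize(s[170:305,260:375],None,fx=4,fy=4,interpolation=cv2.INTER_CUBIC))
cv2.imwrite("pics/ss.png",cv2.resize(s[125:195,180:235],None,fx=8,fy=8,interpolation=cv2.INTER_CUBIC))
E
```

```text
[[352.45946342 429.80380814]
 [ 34.43741139 367.1291144 ]] [[440.18171298  60.14636469]
 [625.00353124 271.97943685]]
```

View pics/tp.png

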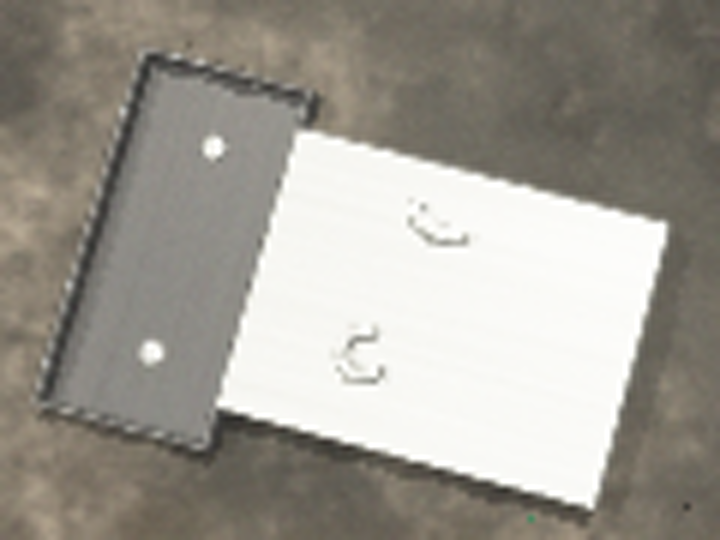

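View pics/ts.png

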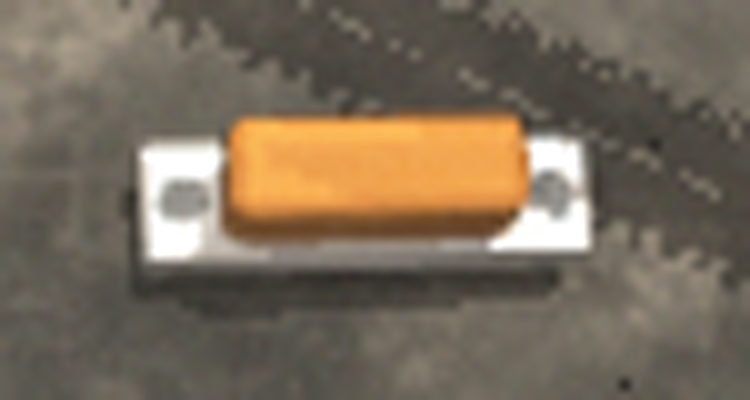

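View pics/sp.png

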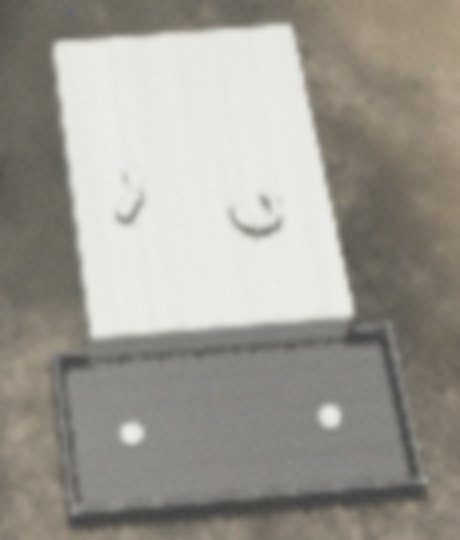

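View pics/ss.png

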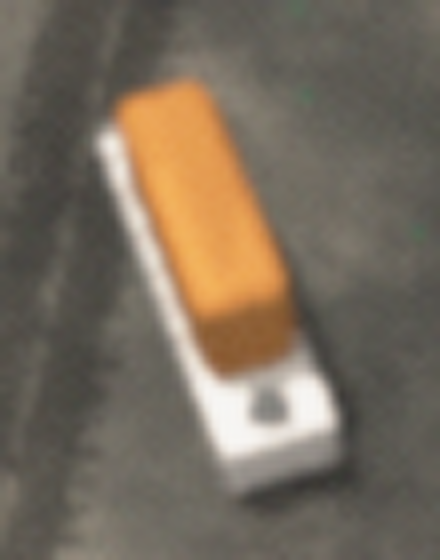

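```bash
cat > fit.py <<'E'
from h import *
from scipy.optimize import least_squares
def fit(local,uvs,x0):
    C={n:bot.get_calibration(n) for n in uvs}
    def W(p):
        c,s=np.cos(p[2]),np.sin(p[2]);L=np.array(local)
        return np.c_[p[0]+c*L[:,0]-s*L[:,1],p[1]+s*L[:,0]+c*L[:,1],L[:,2]]
    f=lambda p:np.concatenate([(proj(n,W(p),C[n])-uvs[n]).ravel() for n in uvs])
    r=least_squares(f,x0);return r.x,f(r.x)
E
python3 - <<'E'
from fit import *
np.set_printoptions(precision=4,suppress=True)
T=lambda l,f,o:np.array(l)/f+np.array(o)-0.5+0.5/f
pl=[[.08,-.06,.032],[.08,.06,.032],[-.08,-.06,.032],[-.08,.06,.032]]
tp=T([(295,128),(220,408),(668,225),(595,510)],6,(150,165))
sp=T([(92,337),(352,315),(55,42),(293,25)],4,(260,170))
for u in({"top":tp},{"scene":sp},{"top":tp,"scene":sp}):
    p,r=fit(pl,u,[.4,.3,1.5]);print(p,np.abs(r).max())
P=p
ct=T([(438,225),(360,355)],6,(150,165));cs=T([(130,198),(257,214)],4,(260,170))
c,s=np.cos(P[2]),np.sin(P[2]);R=np.array([[c,-s],[s,c]])
for n,u in(("top",ct),("scene",cs)): print(n,(ray(n,u,.037)[:,:2]-P[:2])@R)  # b, a
g=[[.013,.037,.062],[.013,-.037,.062],[-.013,-.037,.062],[-.013,.037,.062]]
tg=T([(230,115),(527,116),(524,212),(227,214)],10,(265,140))
sg=T([(290,285),(200,80),(113,98),(203,322)],8,(180,125))
# top: left=+y, up=+x ; scene: left=+x, down=+y
sg=T([(203,322),(113,98),(205,80),(292,287)],8,(180,125))
for u in({"top":tg},{"scene":sg},{"top":tg,"scene":sg}):
    p,r=fit(g,u,[.5,.1,0]);print(p,np.abs(r).max())
E
```

```text
[0.4817 0.3145 1.3428] 0.9265004962806813
[0.4815 0.3156 1.3312] 0.7261447718003637
[0.4816 0.3151 1.3359] 1.3031740663322466
top [[ 0.0112 -0.0351]
 [ 0.0273  0.0238]]
scene [[ 0.0142 -0.0339]
 [ 0.0278  0.0236]]
[0.6322 0.1265 0.0189] 0.7078795879289714
[0.6323 0.1288 0.0479] 0.989071936464228
[0.6322 0.1276 0.0362] 1.425843778733281
```

Run:
```python
from h import *
np.set_printoptions(precision=3,suppress=True)
for z in(0,.2,.3,.4,.5,.6): print(z,"top: base,elbow,midarm,shade",ray("top",[(188,92),(280,15),(400,28),(500,120)],z)[:,:2].tolist(),"\n scene: shade edges, strutmid",ray("scene",[(80,120),(60,260),(95,170),(145,320)],z)[:,:2].tolist())
print("woodblock",ray("top",[(282,236),(340,200),(325,270),(358,225),(225,130),(340,266),(375,262)],0)[:,:2])
print("woodblock",ray("scene",[(240,110),(275,55),(320,120),(290,150),(345,110),(195,260)],0)[:,:2])
cv2.imwrite("pics/w0.png",bot.snapshot("wrist"))
t=cv2.imread("pics/top0.png");cv2.imwrite("pics/tbig.png",cv2.resize(t[0:300,170:512],(800,700))[:600])
```

```text
0 top: base,elbow,midarm,shade [[0.8187800158262757, 0.4281325146021034], [1.0523879024403553, 0.18391379660439247], [1.0191123613603483, -0.1489520656017449], [0.7579638475645321, -0.4021397336498502]] 
 scene: shade edges, strutmid [[0.8725136430470893, -0.08890629014824336], [0.9464503739779802, 0.24570353147435164], [0.8586592705133453, 0.06112487558987367], [0.8183166098598597, 0.4060641660742798]]
0.2 top: base,elbow,midarm,shade [[0.7294862600685028, 0.3809617983876171], [0.9114223460876869, 0.1907618940559263], [0.88550703221702, -0.06847726527618736], [0.6821220388489316, -0.2656622748263762]] 
 scene: shade edges, strutmid [[0.8297716650259453, 0.10948903831316525], [0.8848408476086362, 0.35871143601586986], [0.8194527212340904, 0.22123449358422625], [0.7894049044395539, 0.4781504341251312]]
0.3 top: base,elbow,midarm,shade [[0.6848393821896165, 0.357376440280374], [0.8409395679113529, 0.1941859427816932], [0.818704367645356, -0.028239865113408646], [0.6442011344911315, -0.19742354541463936]] 
 scene: shade edges, strutmid [[0.8084006760153734, 0.2086867025438695], [0.85403
[... 881 characters left out ...]
5757551], [0.7460373463090952, 0.5862798362014083]]
0.6 top: base,elbow,midarm,shade [[0.5508987485529572, 0.2866203659586446], [0.6294912333823505, 0.20445808895899392], [0.6182963739303637, 0.09247233537492765], [0.5304384214177309, 0.0072926428205714044]] 
 scene: shade edges, strutmid [[0.7442877089836574, 0.5062796952359823], [0.7616217948699486, 0.5847272450989063], [0.7410396226755804, 0.5414537295729314], [0.7315814935989424, 0.622322970226834]]
woodblock [[ 0.441  0.17 ]
 [ 0.535  0.023]
 [ 0.36   0.062]
 [ 0.473 -0.021]
 [ 0.714  0.324]
 [ 0.371  0.025]
 [ 0.382 -0.061]]
woodblock [[ 0.521 -0.002]
 [ 0.382 -0.151]
 [ 0.358  0.085]
 [ 0.452  0.143]
 [ 0.292  0.075]
 [ 0.71   0.326]]
```

View pics/w0.png

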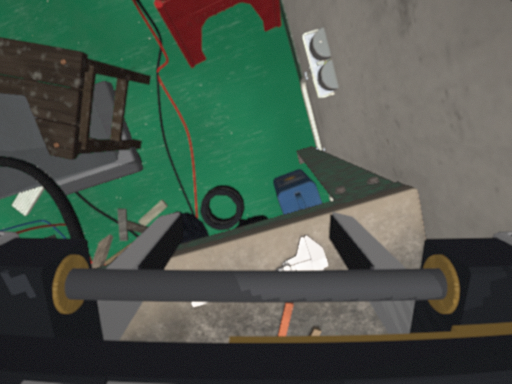

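View pics/tbig.png

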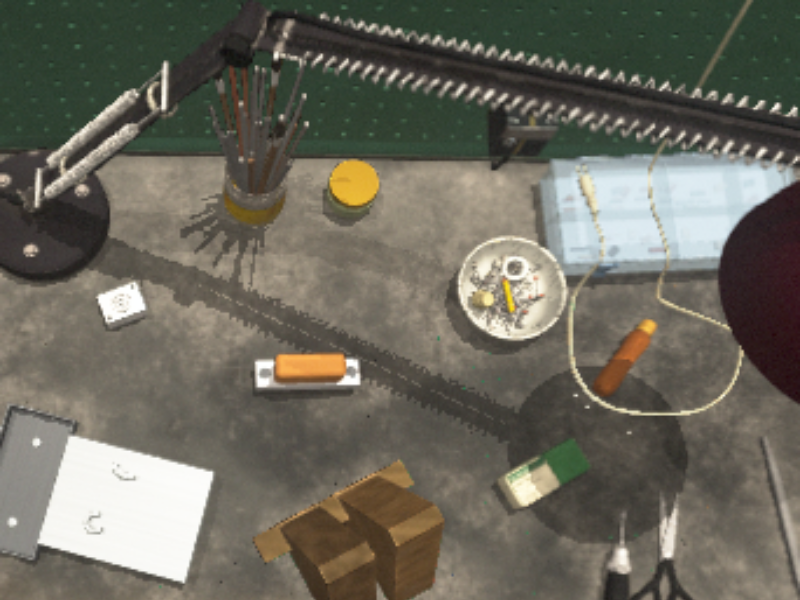

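Run:
```python
from h import *
s=cv2.imread("pics/scene0.png");t=cv2.imread("pics/top0.png")
a=cv2.resize(s[40:165,225:360],(540,500),interpolation=cv2.INTER_CUBIC);cv2.imwrite("pics/wb.png",a)
np.set_printoptions(precision=3,suppress=True)
for z in(0,.05,.1,.15,.2): print(z,ray("top",[(332,203),(359,220)],z)[:,:2].ravel(),ray("scene",[(266,60),(285,70)],z)[:,:2].ravel())
```

```text
0 [ 0.527  0.044  0.485 -0.024] [ 0.409 -0.141  0.377 -0.092]
0.05 [ 0.521  0.053  0.481 -0.011] [ 0.428 -0.088  0.398 -0.042]
0.1 [0.515 0.063 0.478 0.003] [ 0.447 -0.035  0.419  0.008]
0.15 [0.508 0.072 0.474 0.016] [0.466 0.018 0.44  0.057]
0.2 [0.502 0.082 0.47  0.029] [0.485 0.071 0.461 0.107]
```

View pics/wb.png

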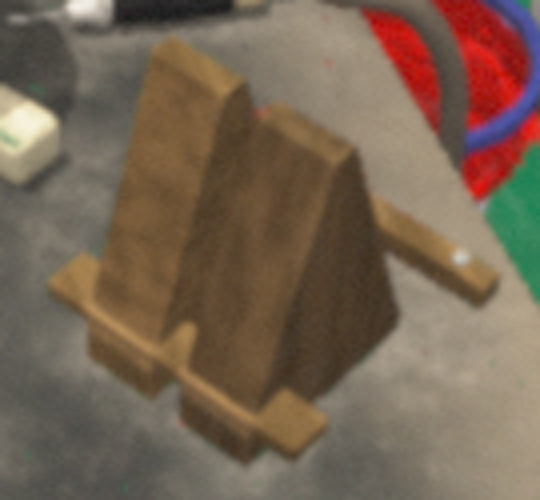

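Request:
step_arm(motion=[[[0, 0, -1], [0.9, -0.9, 0], 94], [[0, 0, -1], [0.9, -0.9, 0], 94], [[0, 0, -1], [0.9, -0.9, 0], 94], [[0, 0, -1], [0.9, -0.9, 0], 94], [[0, 0, -1], [0.9, -0.9, 0], 94], [[0, 0, -1], [0.9, -0.9, 0], 94], [[0, 0, -1], [0.9, -0.9, 0], 94], [[0, 0, -0.9], [0.9, -0.9, 0], 94]], grip_force=25)

```text
time_s: 0.95
position: [0.4056, 0.4047, 0.2274]
ee_rot: [-0.0, 0.645, 0.764, -0.0]
force: [-0.3, 0.5, -0.7]
finger_gap: 0.0941
```

Request:
step_arm(motion=[[[0, 0, -0.5], [1, -0.9, 0], 94], [[0, 0, -0.45], [1, -0.9, 0], 94], [[0, 0, 0], [1, -0.9, 0], 94], [[0, 0, 0], [1, -0.9, 0], 94], [[0, 0, 0], [0.8, -0.9, 0], 94], [[0, 0, 0], [0.6, -0.9, 0], 94], [[0, 0, 0], [0.6, -0.9, 0], 94], [[0, 0, 0], [0.6, -0.9, 0], 94]])

```text
time_s: 1.75
position: [0.6032, 0.1888, 0.2271]
ee_rot: [-0.0, 0.693, 0.721, -0.0]
force: [-0.3, -0.0, -0.2]
finger_gap: 0.0938
```

Run:
```python
from h import *
c=bot.get_calibration("wrist");np.save("c1.npy",c,allow_pickle=True)
s=bot.sense();cv2.imwrite("pics/w1.png",bot.snapshot("wrist"));cv2.imwrite("pics/s1.png",bot.snapshot("scene"));print(s["position"],s["ee_rot"],s["force"])
```

```text
[0.60323005 0.18881865 0.22709447] [-2.49000745e-04  6.92718396e-01  7.21208070e-01 -2.85442751e-04] [-0.26011406 -0.01042725 -0.23891341]
```

View pics/w1.png

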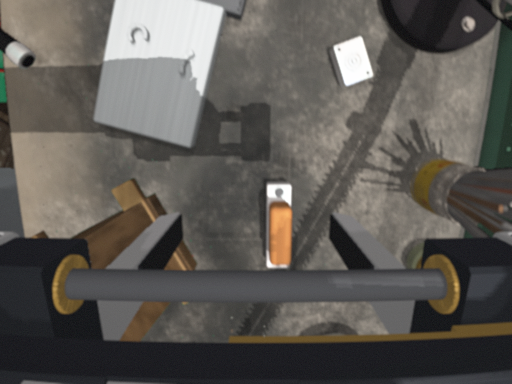

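View pics/s1.png

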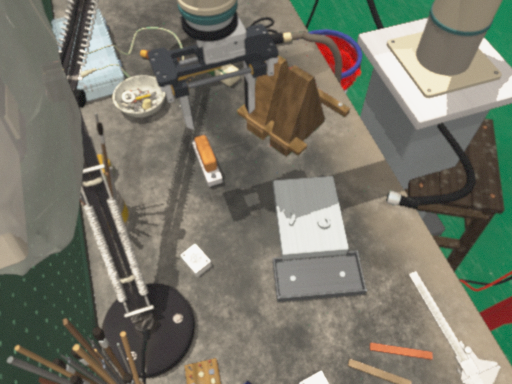

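Run:
```python
import cv2
w=cv2.imread("pics/w1.png");cv2.imwrite("pics/w1c.png",cv2.resize(w[170:280,230:330],None,fx=5,fy=5,interpolation=cv2.INTER_CUBIC))
cv2.imwrite("pics/w1p.png",cv2.resize(w[0:155,80:250],None,fx=4,fy=4,interpolation=cv2.INTER_CUBIC)[:600])
```

```text
(no output)
```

View pics/w1c.png

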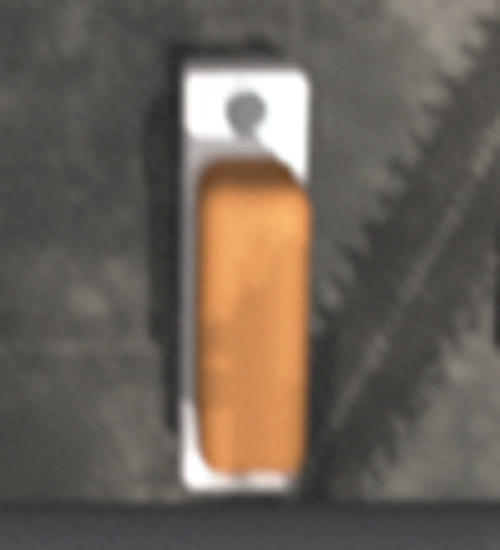

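View pics/w1p.png

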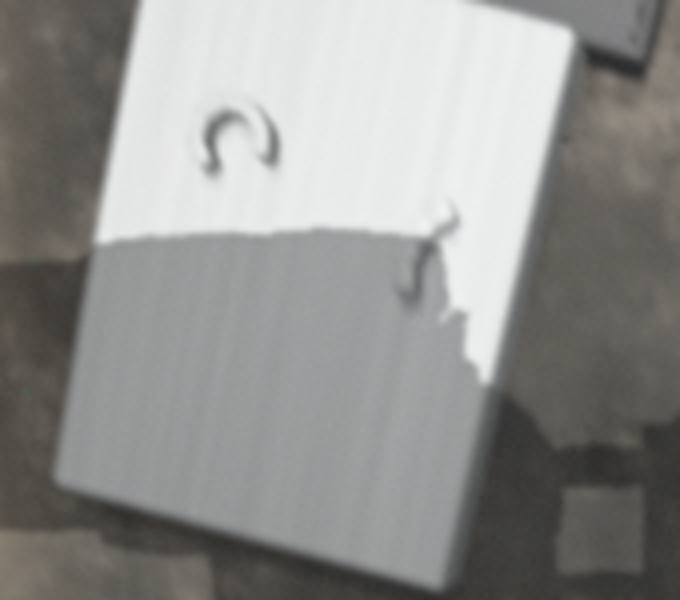

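```bash
cat >> fit.py <<'E'
def fitw(local,uv,x0,c):
    def W(p):
        cc,s=np.cos(p[2]),np.sin(p[2]);L=np.array(local)
        return np.c_[p[0]+cc*L[:,0]-s*L[:,1],p[1]+s*L[:,0]+cc*L[:,1],L[:,2]]
    f=lambda p:(proj("",W(p),c)-uv).ravel()
    r=least_squares(f,x0);return r.x,f(r.x)
E
python3 - <<'E'
from fit import *
np.set_printoptions(precision=4,suppress=True)
c=np.load("c1.npy",allow_pickle=True).item()
T=lambda l,f,o:np.array(l)/f+np.array(o)-0.5+0.5/f
L=[[-.015,.056,.027],[.015,.056,.027],[-.015,-.056,.027],[-.013,-.037,.062],[.013,-.037,.062]]
p,r=fitw(L,T([(184,70),(309,70),(184,488),(200,474),(305,472)],5,(230,170)),[.63,.13,.03],c);print(p,r)
# plate corners: (-80,60) at (55,487), (-80,-60) at (445,590), (80,-60) at (580,28)
p,r=fitw([[-.08,.06,.032],[-.08,-.06,.032],[.08,-.06,.032]],T([(55,486),(443,590),(578,30)],4,(80,0)),[.48,.31,1.33],c);print(p,r)
s,cc=np.sin(p[2]),np.cos(p[2]);R=np.array([[cc,-s],[s,cc]])
print((ray("",T([(400,310),(412,300),(458,205),(445,230),(195,170),(240,95),(285,160)],4,(80,0)),.037,c)[:,:2]-p[:2])@R)
E
```

```text
[0.635  0.1257 0.0475] [ 0.2686 -0.4785 -0.4161 -0.6391  0.0993 -1.1639 -0.3507  1.0067  0.4092
  1.2094]
[0.4847 0.3129 1.3395] [-0.3112 -0.0245  0.1652  0.4649  0.1218 -0.3651]
[[-0.0057 -0.0311]
 [-0.0022 -0.0337]
 [ 0.0257 -0.0403]
 [ 0.0183 -0.0384]
 [ 0.0164  0.0332]
 [ 0.0387  0.0249]
 [ 0.0251  0.009 ]]
```

Request:
step_arm(motion=[[[0, 0, 0], [0.5, -1, 0], 80], [[0, 0, 0], [0.5, -1, 0], 80], [[0, 0, 0], [0, 0, 0], 80], [[0, 0, 0], [0, 0, -1], 80], [[0, 0, 0], [0, 0, -1], 80], [[0, 0, 0], [0, 0, -1], 80], [[0, 0, 0], [0, 0, -1], 80], [[0, 0, 0], [0, 0, 0], 80]])

```text
time_s: 2.65
position: [0.6289, 0.1312, 0.1033]
ee_rot: [-0.003, 0.692, 0.722, -0.003]
force: [0.1, 0.6, -0.6]
finger_gap: 0.08
```

Run:
```python
from h import *
cv2.imwrite("pics/w2.png",bot.snapshot("wrist"));cv2.imwrite("pics/s2.png",bot.snapshot("scene"));s=bot.sense();print(s["position"],s["ee_rot"],s["force"])
```

```text
[0.63248005 0.13087192 0.1075571 ] [-4.04947535e-04  6.92426868e-01  7.21487919e-01 -2.28233738e-04] [ 0.14196084 -0.39991672  1.04126383]
```

View pics/w2.png

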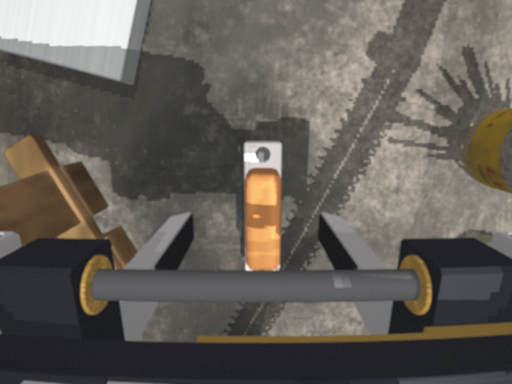

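View pics/s2.png

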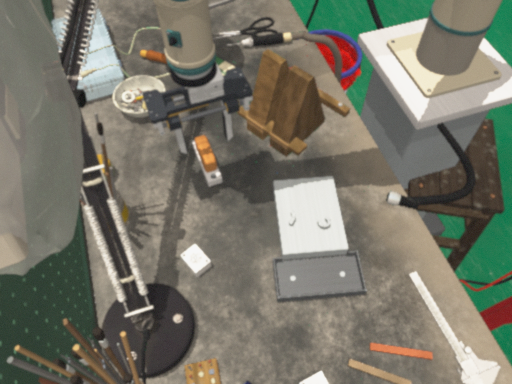

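Request:
step_arm(motion=[[[0, 0, 0], [0.03, -0.13, -0.6], 80], [[0, 0, 0], [0, 0, -0.6], 80], [[0, 0, 0], [0, 0, -0.6], 80], [[0, 0, 0], [0, 0, 0], 80], [[0, 0, 0], [0, 0, 0], 80], [[0, 0, 0], [0, 0, 0], 15], [[0, 0, 0], [0, 0, 0], 15], [[0, 0, 0], [0, 0, 0], 15]], grip_force=25)

```text
time_s: 3.55
position: [0.6343, 0.1262, 0.0544]
ee_rot: [0.0, 0.693, 0.721, 0.001]
force: [0.1, -0.2, -0.1]
finger_gap: 0.0591
```

Request:
step_arm(motion=[[[0, 0, 0], [0, 0, 0], 15], [[0, 0, 0], [0, 0, 0], 15], [[0, 0, 0], [0, 0, 0], 15], [[0, 0, 0], [0, 0, 0], 15], [[0, 0, 0], [0, 0, 0], 15], [[0, 0, 0], [0, 0, 0], 15], [[0, 0, 0], [0, 0, 0], 15], [[0, 0, 0], [0, 0, 0], 15]])

```text
time_s: 4.35
position: [0.6338, 0.1261, 0.0534]
ee_rot: [0.0, 0.693, 0.721, 0.0]
force: [0.5, -0.6, -0.7]
finger_gap: 0.0258
```

Request:
step_arm(motion=[[[0, 0, 0], [0, 0, 0.5], 15], [[0, 0, 0], [0, 0, 0.8], 15], [[0, 0, 0], [0, 0, 0.8], 15], [[0, 0, 0], [0, 0.5, 0.8], 15], [[0, 0, 0.5], [0, 0.8, 0], 15], [[0, 0, 0.8], [0, 0.8, 0], 15], [[0, 0, 0.8], [-0.3, 0.8, 0], 15], [[0, 0, 0.8], [-0.5, 0.8, 0], 15]])

```text
time_s: 5.15
position: [0.6089, 0.2397, 0.1394]
ee_rot: [-0.0, 0.53, 0.848, -0.0]
force: [-0.2, -0.5, -3.7]
finger_gap: 0.0258
```

Request:
step_arm(motion=[[[0, 0, 0.8], [-0.7, 0.6, 0], 15], [[0, 0, 0.8], [-0.8, 0.4, 0], 15], [[0, 0, 0.8], [-0.8, 0, 0], 15], [[0, 0, 0.8], [-0.8, 0, 0], 15], [[0, 0, 0.8], [-0.6, 0, 0], 15], [[0, 0, 0.8], [-0.4, 0, 0], 15], [[0, 0, 0.8], [-0.2, 0, 0], 15], [[0, 0, 0.79], [0, 0, 0], 15]])

```text
time_s: 5.95
position: [0.4782, 0.2687, 0.1398]
ee_rot: [-0.001, 0.111, 0.994, -0.0]
force: [0.6, -0.4, -3.2]
finger_gap: 0.0254
```

Run:
```python
from h import *
from scipy.spatial.transform import Rotation as Ro
cv2.imwrite("pics/t3.png",bot.snapshot("top"));cv2.imwrite("pics/s3.png",bot.snapshot("scene"));s=bot.sense();q=s["ee_rot"];R=Ro.from_quat(np.r_[q[1:],q[0]]).as_matrix()
print(s["position"],R[:,1:],np.degrees(np.arctan2(R[1,1],R[0,1])),s["force"],s["finger_gap"])
```

```text
[0.47954897 0.2683977  0.13991339] [[ 2.26826367e-01 -1.54821065e-03]
 [ 9.73935183e-01  6.09182697e-04]
 [ 2.42129799e-04 -9.99998616e-01]] 76.88970122780368 [-0.27640945  0.67823537 -2.01757409] 0.02576875560676176
```

View pics/s3.png

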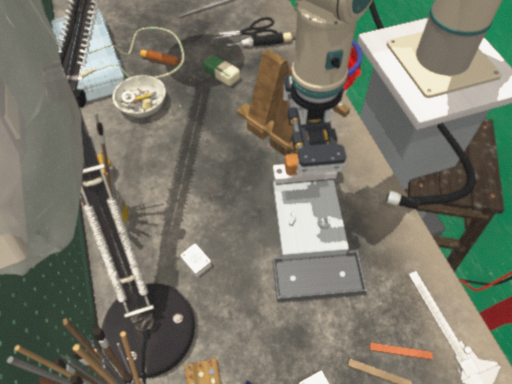

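View pics/t3.png

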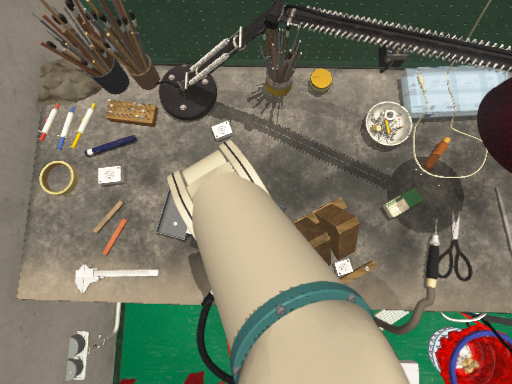

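Request:
step_arm(motion=[[[0, 0, 0], [-0.1, 0, -0.4], 15], [[0, 0, 0], [0, 0, -0.5], 15], [[0, 0, 0], [0, 0, -0.5], 15], [[0, 0, 0], [0, 0, -0.3], 15], [[0, 0, 0], [0, 0, -0.05], 15], [[0, 0, 0], [0, 0, 0], 15], [[0, 0, 0], [0, 0, 0], 15], [[0, 0, 0], [0, 0, 0], 15]])

```text
time_s: 6.85
position: [0.4782, 0.2674, 0.0886]
ee_rot: [0.0, 0.116, 0.993, 0.0]
force: [-0.0, -0.0, -1.6]
finger_gap: 0.0261
```

Run:
```python
from h import *
cv2.imwrite("pics/w4.png",bot.snapshot("wrist"));cv2.imwrite("pics/s4.png",cv2.resize(bot.snapshot("scene")[120:310,240:400],None,fx=3,fy=3));s=bot.sense();print(s["position"],s["force"])
```

```text
[0.47804344 0.26721394 0.08849743] [ 0.28185814 -0.05636191 -3.02222339]
```

View pics/w4.png

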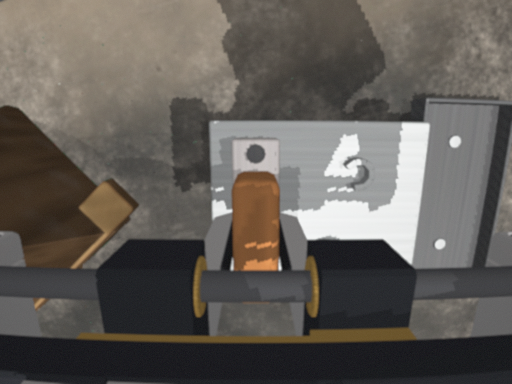

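View pics/s4.png

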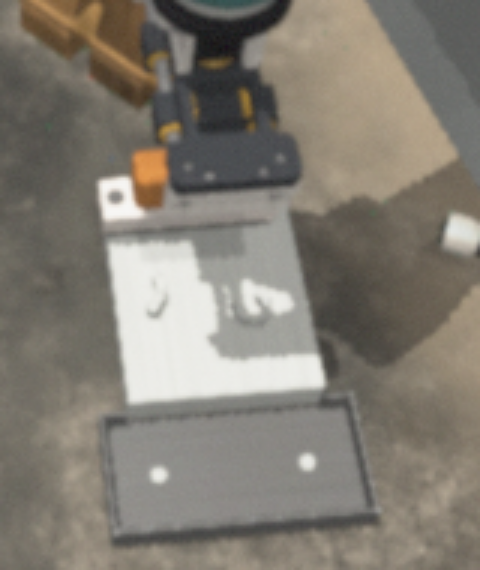

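Request:
step_arm(motion=[[[0, 0, 0], [0, 0, -0.05], 15], [[0, 0, 0], [0, 0, -0.05], 15], [[0, 0, 0], [0, 0, -0.02], 15], [[0, 0, 0], [0, 0, 0], 15], [[0, 0, 0], [0, 0, 0], 15], [[0, 0, 0], [0, 0, 0], 15], [[0, 0, 0], [0, 0, 0], 15], [[0, 0, 0], [0, 0, 0], 15]])

```text
time_s: 7.75
position: [0.4779, 0.2672, 0.0853]
ee_rot: [0.0, 0.116, 0.993, 0.0]
force: [-2.0, -0.2, 6.4]
finger_gap: 0.0259
```

Request:
step_arm(motion=[[[0, 0, 0], [0.03, 0.13, 0], 15], [[0, 0, 0], [0.062, 0.26, 0], 15], [[0, 0, 0], [0.062, 0.26, 0], 15], [[0, 0, 0], [0.062, 0.26, 0], 15], [[0, 0, 0], [0.062, 0.26, 0], 15], [[0, 0, 0], [0.062, 0.26, 0], 15], [[0, 0, 0], [0.062, 0.26, 0], 15], [[0, 0, 0], [0.062, 0.26, 0], 15]])

```text
time_s: 8.55
position: [0.4918, 0.3216, 0.0854]
ee_rot: [-0.0, 0.117, 0.993, -0.003]
force: [-2.1, -8.2, 10.8]
finger_gap: 0.0262
```

Run:
```python
from h import *
cv2.imwrite("pics/w5.png",bot.snapshot("wrist"));cv2.imwrite("pics/s5.png",cv2.resize(bot.snapshot("scene")[120:310,240:400],None,fx=3,fy=3));s=bot.sense();print(s["position"],s["force"])
d=s["position"][:2]-[.483,.314];print(d@[.232,.973],d@[-.973,.232])
```

```text
[0.49231203 0.32421048 0.08533964] [-1.04363894 -3.28898543  7.26809783]
0.012095189199138242 -0.006691776408229302
```

View pics/s5.png

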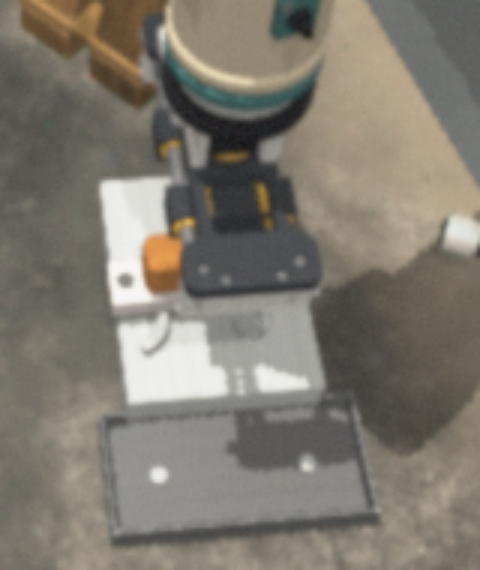

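View pics/w5.png

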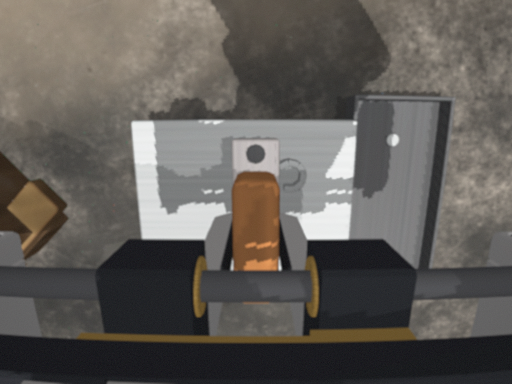

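Request:
step_arm(motion=[[[0, 0, 0], [0.062, 0.26, 0], 15], [[0, 0, 0], [0.062, 0.26, 0], 15], [[0, 0, 0], [0.062, 0.26, 0], 15], [[0, 0, 0], [0.062, 0.26, 0], 15], [[0, 0, 0], [0.062, 0.26, 0], 15], [[0, 0, 0], [0.062, 0.26, 0], 15], [[0, 0, 0], [0.062, 0.26, 0], 15], [[0, 0, 0], [0, 0, 0], 15]])

```text
time_s: 9.45
position: [0.5056, 0.3793, 0.0854]
ee_rot: [0.001, 0.117, 0.993, -0.001]
force: [-0.7, -2.0, 5.8]
finger_gap: 0.0256
```

Run:
```python
from h import *
cv2.imwrite("pics/w6.png",bot.snapshot("wrist"));cv2.imwrite("pics/s6.png",cv2.resize(bot.snapshot("scene")[120:310,240:400],None,fx=3,fy=3));s=bot.sense();print(s["position"],s["force"])
d=s["position"][:2]-[.483,.314];print(d@[.232,.973],d@[-.973,.232])
```

```text
[0.50550432 0.37924523 0.08535072] [ 0.39330617 -2.09215982  5.93579325]
0.06870461489840135 -0.006759809601297418
```

View pics/s6.png

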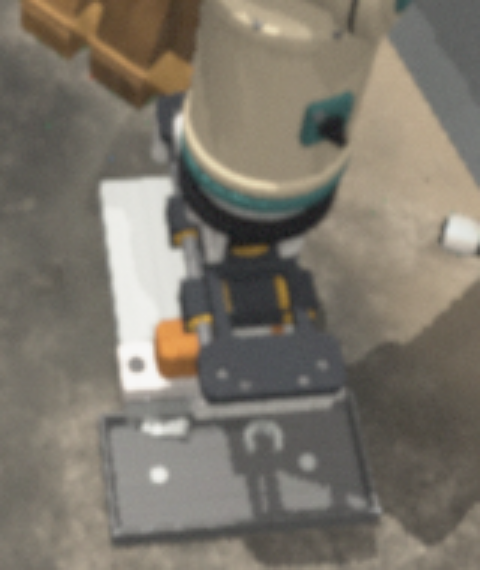

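View pics/w6.png

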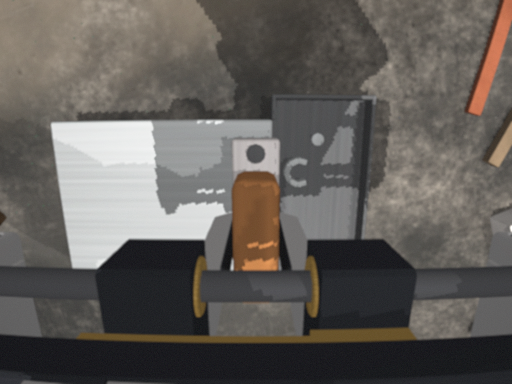

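Request:
step_arm(motion=[[[0, 0, 0], [0.04, 0.17, 0], 15], [[0, 0, 0], [0.04, 0.17, 0], 15], [[0, 0, 0], [0.04, 0.17, 0], 15], [[0, 0, 0], [0, 0, 0], 15], [[0, 0, 0], [0, 0, 0], 15], [[0, 0, 0], [-0.04, -0.17, 0], 15], [[0, 0, 0], [-0.07, -0.3, 0], 15], [[0, 0, 0], [-0.12, -0.5, 0], 15]])

```text
time_s: 10.35
position: [0.5021, 0.3691, 0.0854]
ee_rot: [0.001, 0.116, 0.993, 0.003]
force: [1.5, 3.4, 3.9]
finger_gap: 0.0258
```

Request:
step_arm(motion=[[[0, 0, 0], [-0.15, -0.6, 0], 15], [[0, 0, 0], [-0.15, -0.6, 0.3], 15], [[0, 0, 0], [-0.1, -0.5, 0.5], 15], [[0, 0, 0], [0, 0, 0.7], 15], [[0, 0, 0], [0, 0, 0.5], 15], [[0, 0, 0], [0, 0, 0], 15], [[0, 0, 0], [0, 0, 0], 15], [[0, 0, 0], [0, 0, 0], 15]])

```text
time_s: 11.15
position: [0.4884, 0.3146, 0.1431]
ee_rot: [-0.001, 0.116, 0.993, -0.001]
force: [0.1, 0.2, -3.6]
finger_gap: 0.026
```

Run:
```python
from h import *
cv2.imwrite("pics/w7.png",bot.snapshot("wrist"));cv2.imwrite("pics/s7.png",cv2.resize(bot.snapshot("scene")[120:310,240:400],None,fx=3,fy=3));s=bot.sense();print(s["position"],s["force"])
```

```text
[0.48861785 0.31487214 0.14319145] [-0.32304399  0.57535853 -1.1635767 ]
```

View pics/s7.png

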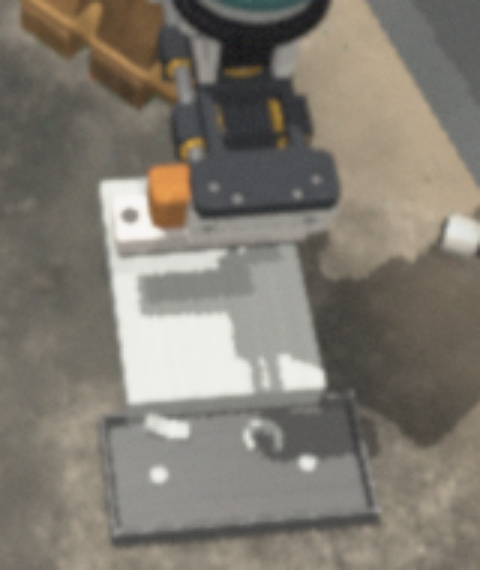

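View pics/w7.png

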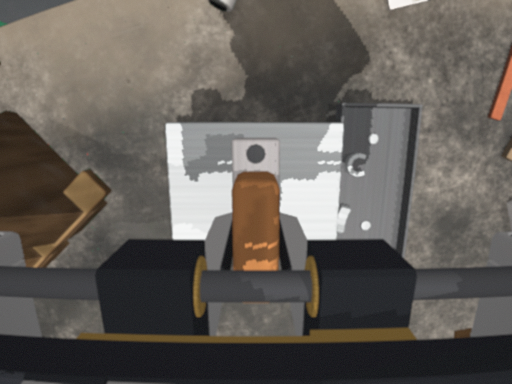

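Run:
```python
from h import *
np.set_printoptions(precision=4,suppress=True)
R=np.array([[.232,-.973],[.973,.232]]);P=[.483,.314]
for z in(.006,.012,.02,.035):
  print(z,((ray("scene",[(295.2,262.3),(327.5,264.3)],z)[:,:2]-P)@R).ravel(),((ray("wrist",[(343,218),(356,165)],z)[:,:2]-P)@R).ravel())
s=bot.snapshot("scene");cv2.imwrite("pics/s8.png",cv2.resize(s[245:300,270:370],None,fx=7,fy=7,interpolation=cv2.INTER_CUBIC))
```

```text
0.006 [ 0.088  -0.0343  0.0972  0.0239] [ 0.0943 -0.0382  0.1037  0.0179]
0.012 [ 0.0905 -0.035   0.0996  0.0228] [ 0.0924 -0.0362  0.1017  0.0187]
0.02 [ 0.0939 -0.036   0.1029  0.0212] [ 0.0899 -0.0335  0.0989  0.0199]
0.035 [ 0.1002 -0.0378  0.109   0.0182] [ 0.0853 -0.0286  0.0938  0.022 ]
```

View pics/s8.png

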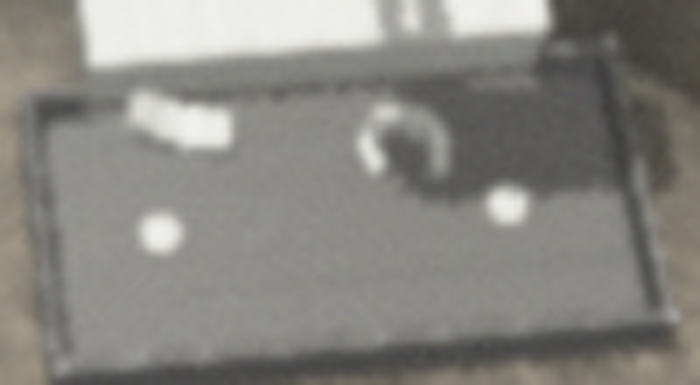

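Request:
step_arm(motion=[[[0, 0, 0], [0.3, -0.2, 0], 15], [[0, 0, 0], [0.7, -0.5, 0], 15], [[0, 0, 0], [0.9, -0.7, 0], 15], [[0, 0, 0], [0.9, -0.7, 0], 15], [[0, 0, 0], [0.9, -0.7, 0], 15], [[0, 0, 0], [0.6, -0.7, 0], 15], [[0, 0, 0], [0.4, -0.5, 0], 15], [[0, 0, 0], [0, -0.2, 0], 15]])

```text
time_s: 12.1
position: [0.6322, 0.1859, 0.1439]
ee_rot: [0.001, 0.118, 0.993, -0.001]
force: [-0.7, -0.6, -2.1]
finger_gap: 0.0259
```

Request:
step_arm(motion=[[[0, 0, 0], [0, 0, -0.4], 15], [[0, 0, 0], [0, 0, -0.7], 15], [[0, 0, 0], [0, 0, -0.7], 15], [[0, 0, 0], [0, 0, -0.7], 15], [[0, 0, 0], [0, 0, -0.3], 15], [[0, 0, 0], [0, 0, 0], 15], [[0, 0, 0], [0, 0, 0], 15], [[0, 0, 0], [0, 0, 0], 15]])

```text
time_s: 12.9
position: [0.631, 0.19, 0.0615]
ee_rot: [0.001, 0.116, 0.993, 0.001]
force: [-0.1, 0.8, -2.4]
finger_gap: 0.0261
```

Run:
```python
from h import *
cv2.imwrite("pics/s9.png",bot.snapshot("scene"));s=bot.sense();print(s["position"],s["ee_rot"],s["force"])
```

```text
[0.63108744 0.18991607 0.06158715] [9.08630345e-04 1.16313694e-01 9.93211979e-01 5.13722680e-04] [ 0.29666253 -0.5003398  -2.84408281]
```

View pics/s9.png

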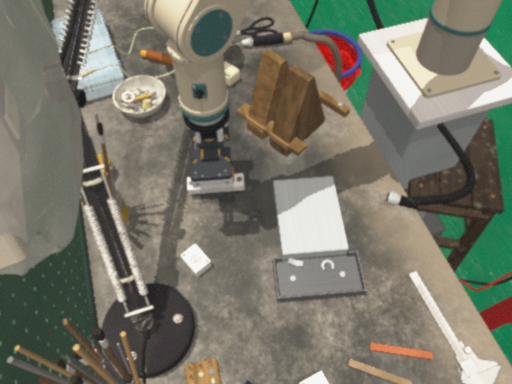

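Sole is about 8 mm above the bench. I lower it to contact, then release.

Request:
step_arm(motion=[[[0, 0, 0], [0, 0, -0.1], 15], [[0, 0, 0], [0, 0, -0.1], 15], [[0, 0, 0], [0, 0, -0.07], 15], [[0, 0, 0], [0, 0, -0.02], 15], [[0, 0, 0], [0, 0, 0], 15], [[0, 0, 0], [0, 0, 0], 15], [[0, 0, 0], [0, 0, 0], 15], [[0, 0, 0], [0, 0, 0], 15]])

```text
time_s: 13.75
position: [0.6306, 0.1894, 0.0533]
ee_rot: [0.0, 0.116, 0.993, 0.0]
force: [-2.5, -0.9, 8.9]
finger_gap: 0.0259
```

Request:
step_arm(motion=[[[0, 0, 0], [0, 0, 0], 40], [[0, 0, 0], [0, 0, 0], 94], [[0, 0, 0], [0, 0, 0], 94], [[0, 0, 0], [0, 0, 0], 94], [[0, 0, 0], [0, 0, 0], 94], [[0, 0, 0], [0, 0, 0], 94], [[0, 0, 0], [0, 0, 0], 94], [[0, 0, 0], [0, 0, 0], 94]])

```text
time_s: 14.55
position: [0.6304, 0.1894, 0.0516]
ee_rot: [-0.0, 0.116, 0.993, -0.0]
force: [-0.2, -0.5, 0.3]
finger_gap: 0.0863
```

Request:
step_arm(motion=[[[0, 0, 0], [0, 0, 0.3], 94], [[0, 0, 0], [0, 0, 0.6], 94], [[0, 0, 0], [0, 0, 0.8], 94], [[0, 0, 0], [0, 0, 0.8], 94], [[0, 0, 0], [0, 0, 0.8], 94], [[0, 0, 0], [0, 0, 0.6], 94], [[0, 0, 0], [0, 0, 0.2], 94], [[0, 0, 0], [0, 0, 0], 94]])

```text
time_s: 15.35
position: [0.6309, 0.1896, 0.1759]
ee_rot: [0.001, 0.116, 0.993, 0.0]
force: [-0.0, -0.1, -0.8]
finger_gap: 0.0941
```

Run:
```python
from h import *
cv2.imwrite("pics/s10.png",bot.snapshot("scene"));cv2.imwrite("pics/w10.png",bot.snapshot("wrist"));s=bot.sense();print(s["time_s"],s["position"],s["force"],s["finger_gap"])
```

```text
15.45 [0.62982503 0.18921658 0.1739632 ] [-0.57902713  0.50886034 -0.01609114] 0.0939055574242047
```

View pics/s10.png

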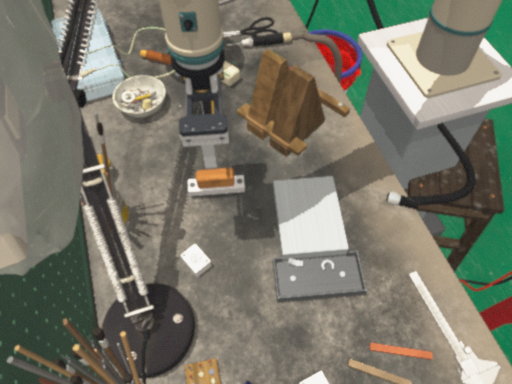

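View pics/w10.png

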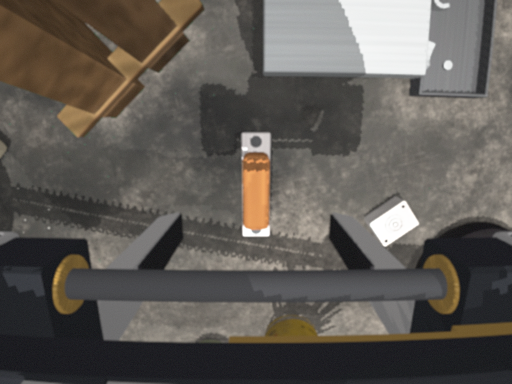

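The scraper stands upright on the bench at scene pixel (215,182). Both chips are in the trough, at (295,262) and (328,265), and the gripper is clear of everything.

```bash
python3 -c "
from bench import bot
print(bot.finish_job())"
```

```text
the job is handed in; nothing more can be done
None
```

The job is done and handed in at about 15.5 s of the 61 s allowed; the hand-in reports no verdict.

I gripped the scraper by its bar and stood it on the plate about 47 mm behind the plate's middle. I pushed it along the plate with 6–11 N of contact force until both chips went over the edge. Then I stood it on open bench near (0.63, 0.19), opened the fingers and lifted clear.

**Chips:** After the wipe, both lie in the trough, at about plate x 91 mm for `chip_b` and 100 mm for `chip_a`. `chip_b` landed on its side close to the plate edge. Where the scene and wrist views agree, the middle of its visible shape is about 14 mm high, below the 24 mm limit. A later scene picture shows both in the same place.

**Scraper:** It stands upright on the bench. The gripper height at release matched the height at the first grasp to within 0.1 mm.

**Gripper:** It is open, about 0.12 m above the release height, with about zero force.

**Disagreements:**
- The plate and scraper positions differed by about 2–3 mm between camera views.
- The scraper's measured angle varied by up to 1.7 degrees. Neither difference affected the wipe.

I saw no finger contact with the chips in any picture, but had no direct reading of that force.

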